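Sort spacer bars by length in the shuttered gauge box

ROBOT

A 7-joint arm with a two-finger parallel gripper is mounted at the origin on the work surface. World frame = base frame: x ahead of the robot, y to its left, z up, the work surface at z = 0. Lengths are in mm, angles in rad, forces in N, time in s.
With the tool pointing down it reaches from about 425 to 875 mm from the base axis. Payload 4.7 kg.
Tool frame: the origin (TCP) lies between the finger pads; the fingertips stand 11 mm ahead of it and the grasp point (between the pads) lies 8 mm behind it; z points along the fingers, y is the line along which they close (so a half turn about z gives the same grasp; the last joint's range is limited). The gripper opens to 87 mm and grips with 3 to 60 N. Pads are 19 mm wide; open, the fingers measure 117 mm over their backs; the gripper's body (75 mm by 190 mm) begins 51 mm behind the grasp point.
Start: joints at [1.199, 0.321, -0.07, 1.45, 0.023, 1.371, -0.057], TCP at [244.577, -602.251, 233.587] pointing down, gripper open.
Joint ranges: [-2.86, 2.86], [-0.3, 2.09], [-1.38, 1.24], [0.06, 2.45], [-1.56, 4.7], [0.09, 2.05], [-2.69, 2.69]. Speed limits (rad/s): [2.57, 2.57, 3.14, 3.14, 3.14, 3.14, 3.14].

INTERFACE

Orientations are given as [roll, pitch, yaw] about the fixed x, y, z axes, in that order (R = Rz(yaw) Ry(pitch) Rx(roll)).
In Python, from station import reach, movel, set_joints, gripper_to, wait, ik, observe, get_image, IKError, job_done gives the robot as it stands. Calls block until the motion is done:
- reach(position, orientation): joint-space move of the TCP to a pose.
- movel(position, max_speed=150, rot=None, threshold=None): straight line of the TCP; rot=None keeps the orientation; max_speed is the mean speed in mm/s. With threshold (N) it stops when the force on the tool has changed by that much, and returns True; else False.
- set_joints(angles): joint-space move.
- gripper_to(opening): finger opening in mm; the grip force is fixed at half the most; returns when the fingers have stopped.
- wait(seconds).
- ik(position, orientation): joint angles nearest the present ones, or None.
- observe(): the state.
- get_image(name): name is "scene" or "top" or "wrist"; returns a dict with "color" (384x512x3 uint8, red, green, blue), "mtx" (3x3 intrinsics, pixels), "distortion" ([k1, k2, p1, p2, k3] as OpenCV has them; the pictures are not rectified), "rvec" (rotation vector, rad) and "tvec" (3), from world to camera coordinates, as OpenCV has them. Camera axes: x right, y down, z forward; pixel columns grow to the right and rows downward; lengths in mm; the calibration is good to about 2 mm. A picture is of the moment at which its call begins. There is no depth.
A pose or a line that the arm cannot do raises IKError and nothing moves.
- job_done(): hands the job in; it is judged then, once.
The state is a dict: "t": time; "joint_positions": joint angles; "qvel": joint speeds; "joint_efforts": joint torques, N m; "position": TCP position; "orientation": TCP orientation; "wrist_force": force on the tool from outside, world axes, zero at the start; "torque": the same for the moment, N m; "gripper_width": finger opening in mm; "grasp_force": force on a finger pad.
Only numpy, scipy, OpenCV 4.12 (cv2) and the standard library are available. Lean on these libraries where they do the work, as an engineer would, in place of code of your own. Each camera call takes 0.05 s, during which the arm holds its last target. There are 200 camera calls.

TASK

Open the sorter's shutter: lift the yellow lockout collar and push the lever past the gate all the way over, then let the collar drop home. Post every loose brass bar through the shortest slot that takes it lying flat, so that each ends in the compartment for its length. When all are in, bring the lever back past the gate in the same way to shut the shutter, with the collar down again, and leave the vial, stopper, dish and beaker standing where they are.

Things in the scene. Friction and masses are not known exactly. Their poses are not given: they have to be found in the camera images.
- sorter: Fixed white sorter box, clear end walls: 100 mm along its x, 164 along y, flat top 56 mm high. Origin under the box's centre on the work surface; x runs along the slots towards the lever. Top plate 5 mm thick, three black-edged slots over three compartments (floor 4 mm up, divided at y = -22.5 and +22.5 mm). A bar let go lying in its open slot drops in. Base plate reaches 135 mm along +x.
- slot_s (a point): Centre of the slot for short bars, level with the top of the box (56 mm high), at y = -45 mm in the sorter's frame; 46 mm long along the sorter's x, 18 mm wide.
- slot_m (a point): Centre of the slot for middle bars, level with the top of the box (56 mm high), at y = 0 mm in the sorter's frame; 61 mm long along the sorter's x, 18 mm wide.
- slot_l (a point): Centre of the slot for long bars, level with the top of the box (56 mm high), at y = 45 mm in the sorter's frame; 76 mm long along the sorter's x, 18 mm wide.
- mid_s1 (a point): Centre of a short loose brass spacer bar, 12 x 12 mm square and 40 mm long along its x axis, about 48 g, lying on the work surface (centre 6 mm up). It may be absent.
- mid_s2 (a point): Centre of a short loose brass spacer bar, 12 x 12 mm square and 40 mm long along its x axis, about 48 g, lying on the work surface (centre 6 mm up). It may be absent.
- mid_m1 (a point): Centre of a middle loose brass spacer bar, 12 x 12 mm square and 55 mm long along its x axis, about 66 g, lying on the work surface (centre 6 mm up). It may be absent.
- mid_m2 (a point): Centre of a middle loose brass spacer bar, 12 x 12 mm square and 55 mm long along its x axis, about 66 g, lying on the work surface (centre 6 mm up). It may be absent.
- mid_m3 (a point): Centre of a middle loose brass spacer bar, 12 x 12 mm square and 55 mm long along its x axis, about 66 g, lying on the work surface (centre 6 mm up). It may be absent.
- mid_l1 (a point): Centre of a long loose brass spacer bar, 12 x 12 mm square and 70 mm long along its x axis, about 84 g, lying on the work surface (centre 6 mm up). It may be absent.
- mid_l2 (a point): Centre of a long loose brass spacer bar, 12 x 12 mm square and 70 mm long along its x axis, about 84 g, lying on the work surface (centre 6 mm up). It may be absent.
- mid_l3 (a point): Centre of a long loose brass spacer bar, 12 x 12 mm square and 70 mm long along its x axis, about 84 g, lying on the work surface (centre 6 mm up). It may be absent.
- lever (a joint): Thin steel stick with a black cap behind the box, rad. 0: leans 0.35 rad towards the sorter's -y, shutter closed; 0.7: leans as far to +y, shutter open; upright at 0.35. Swings in the sorter's y-z plane, stays where left (about 1.5 N at the collar moves it). A red-topped gate hump half-way stops it at about 0.2 (0.5 coming back) unless the collar is lifted.
- collar (a joint): Lockout collar of the lever, m: 0 is down (home), 0.014 fully lifted along the stick; it must be kept lifted 8 mm or more while the lever passes the gate. A spring pushes it down: about 2.5 N at 0 and 4 N at the top.
- collar_mid (a point): Centre of the yellow lockout collar, a cylinder 30 mm across, 22 mm tall, sliding on the lever stick, 78 mm from the pivot when down; its z axis points up along the stick, x is the sorter's x. The stick's cap ends 30 mm above this point when down. The gate's cheeks, under the collar, lie within 12 mm of the stick's plane.
- pivot (a point): Pivot of the lever: on the sorter's x axis 95 mm from its origin, 18 mm up; axis along the sorter's x.
- stopper: Black rubber stopper, 26 mm across, 22 mm tall; bystander. Origin under its centre.
- vial: Small glass vial, 24 mm across, 42 mm tall, blue cap; bystander. Origin under its centre.
- beaker: Glass beaker, 66 mm across, 75 mm tall; bystander. Origin under its centre.
- dish: White weighing dish, 80 mm across, 16 mm tall; bystander. Origin under its centre.
- shutter (a joint): Red shutter just under the top plate, driven by the lever: 0 covers all three slots, 0.0225 m leaves them clear.
There are look-alikes about, which are no part of the job. What is shaped like the part that bears mid_l3 but black or orange is not meant.

How it is judged (in metres and radians):
On the way, in this order (a step that is already met when the one before it is completed fails the run):
1. the lever is fully over, shutter open, collar down (value of joint lever above 0.6 rad and value of joint collar below 0.004 m), for 0.2 s.
2. every bar lies in the compartment for its length while the shutter is open (z of each of mid_s1, mid_s2, mid_m1, mid_m2, mid_m3, mid_l1, mid_l2, mid_l3 in the frame of sorter below 0.042 m and x of mid_s1 in the frame of sorter between -0.05 and 0.05 m and y of mid_s1 in the frame of sorter between -0.08 and -0.0225 m and x of mid_s2 in the frame of sorter between -0.05 and 0.05 m and y of mid_s2 in the frame of sorter between -0.08 and -0.0225 m and x of mid_m1 in the frame of sorter between -0.05 and 0.05 m and y of mid_m1 in the frame of sorter between -0.0225 and 0.0225 m and x of mid_m2 in the frame of sorter between -0.05 and 0.05 m and y of mid_m2 in the frame of sorter between -0.0225 and 0.0225 m and x of mid_m3 in the frame of sorter between -0.05 and 0.05 m and y of mid_m3 in the frame of sorter between -0.0225 and 0.0225 m and x of mid_l1 in the frame of sorter between -0.05 and 0.05 m and y of mid_l1 in the frame of sorter between 0.0225 and 0.08 m and x of mid_l2 in the frame of sorter between -0.05 and 0.05 m and y of mid_l2 in the frame of sorter between 0.0225 and 0.08 m and x of mid_l3 in the frame of sorter between -0.05 and 0.05 m and y of mid_l3 in the frame of sorter between 0.0225 and 0.08 m and value of joint lever above 0.5 rad), for 0.2 s.
At the end, for the whole second after the job is handed in: Every bar present lies at rest inside the compartment for its length (short at the sorter's -y, middle, long at +y), the lever is back at its closed side (below 0.12 rad) and the collar is down (within 4 mm) (z of each of mid_s1, mid_s2, mid_m1, mid_m2, mid_m3, mid_l1, mid_l2, mid_l3 in the frame of sorter below 0.042 m and x of mid_s1 in the frame of sorter between -0.05 and 0.05 m and y of mid_s1 in the frame of sorter between -0.08 and -0.0225 m and linear speed of each of bar_s1, bar_s2, bar_m1, bar_m2, bar_m3, bar_l1, bar_l2, bar_l3 below 0.03 m/s and x of mid_s2 in the frame of sorter between -0.05 and 0.05 m and y of mid_s2 in the frame of sorter between -0.08 and -0.0225 m and x of mid_m1 in the frame of sorter between -0.05 and 0.05 m and y of mid_m1 in the frame of sorter between -0.0225 and 0.0225 m and x of mid_m2 in the frame of sorter between -0.05 and 0.05 m and y of mid_m2 in the frame of sorter between -0.0225 and 0.0225 m and x of mid_m3 in the frame of sorter between -0.05 and 0.05 m and y of mid_m3 in the frame of sorter between -0.0225 and 0.0225 m and x of mid_l1 in the frame of sorter between -0.05 and 0.05 m and y of mid_l1 in the frame of sorter between 0.0225 and 0.08 m and x of mid_l2 in the frame of sorter between -0.05 and 0.05 m and y of mid_l2 in the frame of sorter between 0.0225 and 0.08 m and x of mid_l3 in the frame of sorter between -0.05 and 0.05 m and y of mid_l3 in the frame of sorter between 0.0225 and 0.08 m and value of joint lever below 0.12 rad and value of joint collar below 0.004 m); the robot touches nothing.
It fails at once if the stopper is knocked over or pushed more than 50 mm (distance of stopper from where it was at the start of the episode above 0.05 m or angle between stopper's own z axis and vertical above 0.7 rad).
It fails at once if the vial is knocked over or pushed more than 50 mm (distance of vial from where it was at the start of the episode above 0.05 m or angle between vial's own z axis and vertical above 0.7 rad).
It fails at once if the beaker is knocked over or pushed more than 50 mm (distance of beaker from where it was at the start of the episode above 0.05 m or angle between beaker's own z axis and vertical above 0.7 rad).
It fails at once if the dish is knocked over or pushed more than 50 mm (distance of dish from where it was at the start of the episode above 0.05 m or angle between dish's own z axis and vertical above 0.7 rad).
Of bar_s1, bar_s2, bar_m1, bar_m2, bar_m3, bar_l1, bar_l2, bar_l3 only 5 to 7 are there at a start; the rules pass over those that are not, and their reading is None.
At some moment in a run one of bar_s1, bar_s2, bar_m1, bar_m2, bar_m3, bar_l1, bar_l2, bar_l3 may be knocked a few centimetres aside while the robot is not near it.
It also fails if it takes over 210 s, if anything falls off the work surface, if the arm or the gripper's body presses on something with over 40 N, if the wrist force passes 120 N, or if a joint passes its speed limit or range.

## Working session

There is one attempt and no reset: what is moved stays moved. The work goes in short steps, each a Python script; the robot and the scene stay as the last script left them, time stands still between calls to the robot, and variables do not carry over. Pictures are saved under pics/ and viewed, at most 14 in all, crops included, and the job is handed in when it is done.

```bash
ls; mkdir -p pics
python3 - <<'E'
from station import *
import cv2
print(observe())
for n in("scene","top"):
    i=get_image(n); cv2.imwrite(f"pics/{n}0.png",i["color"][:,:,::-1]); print(n,i["mtx"],i["distortion"],i["rvec"],i["tvec"])
E
```

```text
pics
{'t': 0.0, 'joint_positions': array([ 1.1990728 ,  0.32182381, -0.07008763,  1.45169445,  0.0226217 ,
        1.37080848, -0.05691554]), 'qvel': array([ 7.48913731e-05, -6.55283940e-05,  8.34384060e-04,  1.50039578e-04,
        2.42352996e-03, -4.12788617e-04, -4.60640930e-04]), 'joint_efforts': array([ 3.70140642e-04, -4.91284025e+01, -4.04076716e-01, -3.12526488e+01,
       -6.39911927e-02,  4.35965171e-02,  1.68298247e-04]), 'position': array([ 244.35253196, -601.73224643,  232.45124598]), 'orientation': array([-3.13964938e+00,  1.20506064e-04,  3.85846196e-01]), 'wrist_force': array([-0.59545961,  0.09877861,  0.02832934]), 'torque': array([ 0.05726115,  0.00416743, -0.02289678]), 'grasp_force': 0.0, 'gripper_width': 87.34470994203181}
scene [[365.70497809   0.         256.9685557 ]
 [  0.         365.70497809 194.50315141]
 [  0.           0.           1.        ]] [-0.05477218  0.          0.          0.          0.        ] [ 2.3250334   1.19074572 -0.35041593] [-376.40910399 -314.72212927 1584.62895067]
top [[424.03728807   0.         245.74107364]
 [  0.         424.03728807 191.41311563]
 [  0.           0.           1.        ]] [0.03275819 0.         0.         0.         0.        ] [ 2.17375977 -2.14981301  0.13471416] [  21.62635195  566.9672496  1155.57116305]
```

View pics/scene0.png

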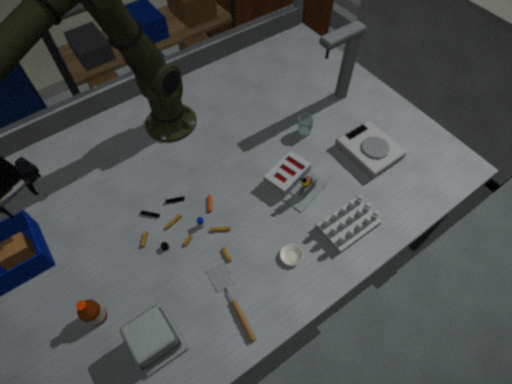

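View pics/top0.png

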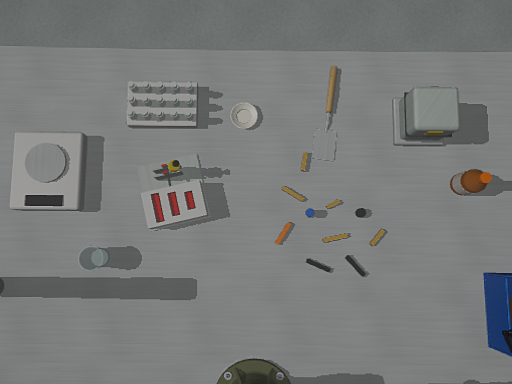

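The top view shows the sorter at about (174,205), with the lever and yellow collar at (174,164). The five brass bars are near (293,193), (305,161), (334,204), (336,238) and (378,237). The orange and black look-alikes are at (285,233), (318,265) and (356,265), the vial at (310,212) and the stopper at (361,212).

```bash
cat > h.py <<'E'
from station import *
import numpy as np, cv2
pi=np.pi
def cam(n):
    i=get_image(n); i["R"]=cv2.Rodrigues(np.array(i["rvec"],float))[0]; i["t"]=np.array(i["tvec"],float).ravel(); return i
def ray(i,uv):
    p=cv2.undistortPoints(np.array(uv,float).reshape(-1,1,2),i["mtx"],np.array(i["distortion"])).reshape(-1,2)
    d=np.c_[p,np.ones(len(p))]@i["R"]; return -i["R"].T@i["t"],d
def onz(i,uv,z):
    c,d=ray(i,uv); return c+d*((z-c[2])/d[:,2])[:,None]
def tri(a,ua,b,ub):
    c1,d1=ray(a,ua);c2,d2=ray(b,ub);d1=d1[0]/np.linalg.norm(d1);d2=d2[0]/np.linalg.norm(d2)
    s=np.linalg.lstsq(np.c_[d1,-d2],c2-c1,rcond=None)[0]
    p,q=c1+s[0]*d1,c2+s[1]*d2; return (p+q)/2,np.linalg.norm(p-q)
def proj(i,P): return cv2.projectPoints(np.array(P,float).reshape(-1,1,3),np.array(i["rvec"],float),np.array(i["tvec"],float),i["mtx"],np.array(i["distortion"]))[0].reshape(-1,2)
def mask(i,lo,hi):
    return cv2.inRange(cv2.cvtColor(i["color"],cv2.COLOR_RGB2HSV),np.array(lo),np.array(hi))
def blobs(m,amin=15):
    return [c for c in cv2.findContours(m,cv2.RETR_EXTERNAL,cv2.CHAIN_APPROX_NONE)[0] if cv2.contourArea(c)>=amin]
def cen(c):
    m=cv2.moments(c); return np.array([m["m10"],m["m01"]])/m["m00"]
def save(i,n,crop=None,s=1):
    a=i["color"][:,:,::-1]
    if crop: a=a[crop[1]:crop[3],crop[0]:crop[2]]
    cv2.imwrite(f"pics/{n}.png",cv2.resize(a,None,fx=s,fy=s,interpolation=cv2.INTER_CUBIC))
E
python3 - <<'E'
from h import *
t=cam("top")
def L(nm,m,z):
    for c in blobs(m,8):
        w=onz(t,c.reshape(-1,2),z)[:,:2].astype(np.float32); r=cv2.minAreaRect(w); u=cen(c)
        print(nm,u.round(),onz(t,u,z)[0].round(),np.round(r[1]),round(r[2]),t["color"][int(u[1]),int(u[0])])
L("brass",mask(t,(8,90,90),(30,255,255)),10)
L("red",mask(t,(0,150,60),(7,255,255)),53)
L("yel",mask(t,(20,150,100),(32,255,255)),90)
L("blue",mask(t,(105,120,60),(125,255,255)),42)
L("black",mask(t,(0,0,0),(179,255,45)),10)
E
```

```text
brass [335. 237.] [ 442. -225.   10.] [11. 70.] 12 [138 113  57]
brass [377. 237.] [ 444. -343.   10.] [13. 55.] 51 [153 130  61]
brass [283. 233.] [452. -78.  10.] [13. 70.] 58 [167  93  38]
brass [333. 204.] [ 538. -221.   10.] [10. 39.] 27 [133 109  54]
brass [292. 193.] [ 566. -106.   10.] [69. 12.] 58 [141 116  60]
brass [475. 179.] [ 612. -627.   10.] [56. 81.] 33 [117  69  33]
brass [172. 167.] [639. 241.  10.] [32. 31.] 52 [144 124  38]
brass [304. 161.] [ 660. -139.   10.] [12. 54.] 81 [139 113  53]
brass [434. 132.] [ 750. -516.   10.] [ 8. 53.] 7 [115 103  51]
brass [331.  88.] [ 879. -220.   10.] [ 17. 139.] 82 [151 125  84]
red [158. 207.] [519. 267.  53.] [74. 16.] 14 [152  50  48]
red [174. 203.] [529. 224.  53.] [58. 17.] 14 [152  49  48]
red [190. 200.] [538. 180.  53.] [43. 17.] 14 [151  48  45]
yel [337. 237.] [ 443. -213.   90.] [ 9. 61.] 12 [140 114  53]
yel [172. 167.] [624. 226.  90.] [27. 28.] 47 [144 124  38]
yel [305. 155.] [ 660. -131.   90.] [ 5. 30.] 90 [137 112  56]
blue [498. 309.] [ 257. -648.   42.] [ 71. 208.] 86 [ 26  54 103]
blue [310. 212.] [ 510. -150.   42.] [19. 20.] 90 [ 52  82 139]
black [271. 382.] [ 52. -46.  10.] [ 8. 13.] 1 [44 45 38]
black [260. 380.] [ 56. -17.  10.] [20. 43.] 1 [40 41 35]
black [243. 379.] [59. 31. 10.] [20. 16.] 1 [45 46 39]
black [508. 337.] [ 178. -688.   10.] [24. 60.] 86 [20 21 27]
```

The five bars' sizes agree with the text: two long, two middle and one short. Next I'll look at the sorter from close by with the wrist camera.

```bash
python3 - <<'E'
from h import *
reach([560,130,330],[pi,0,.23]); a=cam("wrist"); save(a,"w1"); np.save("w1.npy",a,allow_pickle=True)
print(-a["R"].T@a["t"],a["R"][2])
movel([560,250,330]); b=cam("wrist"); save(b,"w2"); np.save("w2.npy",b,allow_pickle=True)
print(-b["R"].T@b["t"],observe()["t"],observe()["position"])
def cs(i):
    m=mask(i,(0,120,50),(8,255,255))|mask(i,(172,120,50),(179,255,255))
    return [(cen(c).round(1),cv2.contourArea(c)) for c in blobs(m,60)],[(cen(c).round(1),cv2.contourArea(c)) for c in blobs(mask(i,(20,140,80),(34,255,255)),60)]
print(cs(a));print(cs(b))
cv2.imwrite("pics/w12.png",np.hstack([a["color"],b["color"]])[:,:,::-1][:, :])
E
python3 -c "
import cv2;a=cv2.imread('pics/w12.png');cv2.imwrite('pics/w12s.png',cv2.resize(a,(800,300),interpolation=cv2.INTER_AREA))"
```

```text
[642.9897718  148.35736934 479.82953445] [-0.29853742 -0.06833366 -0.95194849]
[642.97623101 268.64806331 480.00298039] 4.025 [560.53315276 248.65430395 329.90424074]
([(array([220.9, 161.6]), 430.0), (array([186.7, 161.8]), 542.5), (array([152.8, 162.1]), 643.0)], [(array([386.4, 348.9]), 3830.5), (array([ 83.1, 298.8]), 208.0), (array([437.4, 297.1]), 650.5), (array([476.5, 214.4]), 144.0), (array([417.2, 180.8]), 270.5), (array([460.8, 125.5]), 315.0), (array([196.7,  86.5]), 554.0)])
([(array([310. , 181.8]), 397.5), (array([275.8, 181.4]), 539.5), (array([242. , 181.9]), 692.5)], [(array([386.4, 348.9]), 3858.0), (array([ 83.1, 298.5]), 231.5), (array([437.3, 297.1]), 665.0), (array([485.4, 197.7]), 232.5), (array([297.2, 110.6]), 423.5)])
```

View pics/w12s.png

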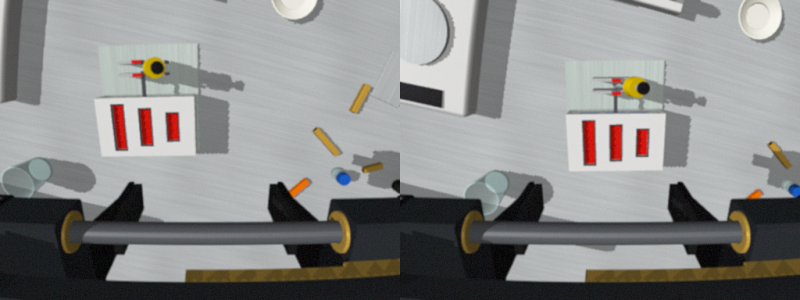

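The two wrist views show the three red slots (at about (120,128), (146,127) and (172,127) in the left half), the collar leaning to the sorter's -y, and the beaker to the left. The slots are far from the bars. I'll take two closer views to measure the sorter's pose and heights.

Run:
```python
from h import *
V=[]
for y in(160,240):
    reach([520,y,230],[pi,0,.23]); i=cam("wrist"); V.append(i); save(i,f"c{y}",(60,0,460,240),2)
R=[];Y=[]
for i in V:
    m=mask(i,(0,120,50),(8,255,255))|mask(i,(172,120,50),(179,255,255))
    B=sorted([c for c in blobs(m,250) if cen(c)[1]<240 ],key=lambda c:-cen(c)[0]); B=sorted(sorted(B,key=cv2.contourArea)[-3:],key=lambda c:-cen(c)[0])
    R.append(B); print([(cen(c).round(1),cv2.contourArea(c)) for c in B])
    yb=[c for c in blobs(mask(i,(22,170,60),(32,255,255)),150)]
    print([(cen(c).round(1),cv2.contourArea(c),cv2.boundingRect(c)) for c in yb]); 
P=[]
for k in range(3):
    p,e=tri(V[0],cen(R[0][k]),V[1],cen(R[1][k])); q=[onz(V[j],cen(R[j][k]),53)[0] for j in(0,1)]
    print(p.round(1),e.round(1),np.round(q,1)); P.append((q[0]+q[1])/2)
    for j in (0,1):
        w=onz(V[j],R[j][k].reshape(-1,2),53)[:,:2].astype(np.float32); print(np.round(cv2.minAreaRect(w),1) if 0 else cv2.minAreaRect(w))
P=np.array(P); d=P[2]-P[0]; print("yaw",np.arctan2(-d[0],d[1]),"len",np.hypot(*d[:2]),"centre",P.mean(0),P[1])
```

```text
[(array([247.6, 152. ]), 798.5), (array([202.5, 152.3]), 999.0), (array([158.1, 152.1]), 1147.0)]
[(array([215.7,  48.9]), 704.5, (200, 27, 40, 40))]
[(array([329.4, 170. ]), 675.5), (array([285.5, 169.6]), 990.0), (array([240.8, 169.3]), 1261.0)]
[(array([317.6,  70.8]), 852.0, (301, 52, 39, 37))]
[539.9 181.   51.2] 0.2 [[540.1 181.   53. ]
 [540.3 181.5  53. ]]
((539.2222900390625, 180.87893676757812), (45.24955368041992, 18.860597610473633), 12.831439971923828)
((539.3997192382812, 181.2501678466797), (44.781673431396484, 17.21697425842285), 13.64229679107666)
[529.8 224.7  52.4] 0.4 [[529.8 224.7  53. ]
 [530.1 224.8  53. ]]
((528.850341796875, 224.45962524414062), (59.71628952026367, 18.237770080566406), 13.46487808227539)
((528.9762573242188, 224.63760375976562), (60.19771194458008, 18.640443801879883), 13.743178367614746)
[519.6 268.7  52. ] 0.2 [[520.  268.4  53. ]
 [519.8 268.7  53. ]]
((518.5189819335938, 268.18084716796875), (74.45774841308594, 17.116674423217773), 13.802010536193848)
((518.002197265625, 268.26416015625), (74.91542053222656, 18.878650665283203), 13.902547836303711)
yaw 0.22853438536186074 len 89.67073429662355 centre [530.01645427 224.84002882  53.        ] [529.95348948 224.73094657  53.        ]
```

View pics/c160.png

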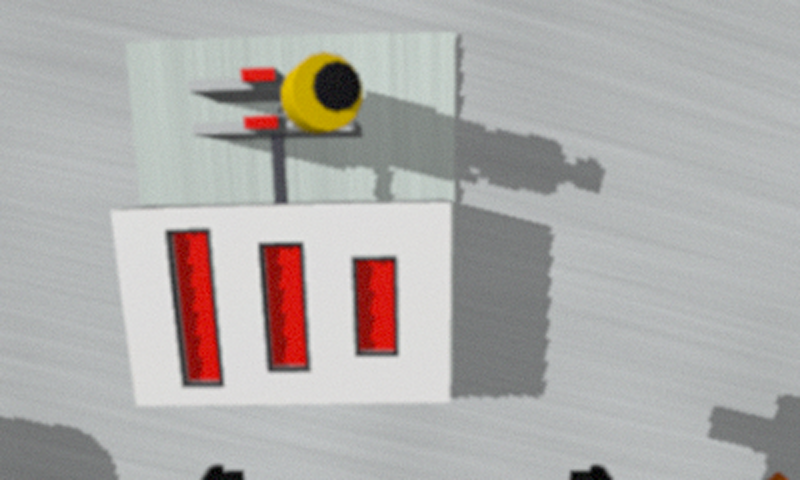

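The slots triangulate to 51–52 mm high, 44.8 mm apart, with the right lengths. That puts the sorter at (529.5, 224.7) with yaw 0.232. The collar is at (322,92) in the crop and the lever leans to -y. Next I'll check the predicted collar against the image, then work the lever.

```bash
cat >> h.py <<'E'
from scipy.spatial.transform import Rotation as Ro
SY=.232; S0=np.array([529.5,224.7,0]); sx=np.array([np.cos(SY),np.sin(SY),0]); sy=np.array([-np.sin(SY),np.cos(SY),0])
PV=S0+95*sx+[0,0,18]
def stick(a): return np.cos(a-.35)*np.array([0,0,1])+np.sin(a-.35)*sy
def lpose(a,r,sg):   # grasp point at radius r from the pivot
    s=stick(a); y=sg*sx; z=-s
    return PV+s*(r-8), Ro.from_matrix(np.c_[np.cross(y,z),y,z]).as_euler("xyz")
def mv(p,o=None,v=80,th=None): return movel(list(p),max_speed=v,rot=None if o is None else list(o),threshold=th)
E
python3 - <<'E'
from h import *
i=cam("wrist"); print(proj(i,[PV+78*stick(0),PV+108*stick(0),PV+78*stick(.35)]).round(1), "yellow seen 317.6 70.8")
m=blobs(mask(i,(0,0,0),(179,255,60)),80); print([(cen(c).round(1),cv2.contourArea(c)) for c in m if cen(c)[1]<150])
for sg in(1,-1):
    for a in(0,.35,.7):
        for r in(78,90,170):
            p,o=lpose(a,r,sg); q=ik(list(p),list(o)); print(sg,a,r,None if q is None else np.round(q,2))
E
```

```text
[[320.   69.3]
 [339.8  67.6]
 [288.   68.7]] yellow seen 317.6 70.8
[(array([335.3,  68.9]), 350.0)]
1 0 78 [ 0.63  0.89 -1.28  1.57  0.54  1.19 -0.41]
1 0 90 [ 0.64  0.88 -1.28  1.56  0.53  1.2  -0.4 ]
1 0 170 [ 0.68  0.79 -1.3   1.48  0.43  1.32 -0.34]
1 0.35 78 [ 0.39  0.83 -1.23  1.53  0.79  1.35 -0.69]
1 0.35 90 [ 0.39  0.82 -1.24  1.52  0.78  1.37 -0.68]
1 0.35 170 [ 0.4   0.75 -1.29  1.44  0.72  1.48 -0.64]
1 0.7 78 [ 0.1   0.89 -1.17  1.45  1.04  1.61 -0.9 ]
1 0.7 90 [ 0.1   0.88 -1.18  1.44  1.04  1.63 -0.9 ]
1 0.7 170 [ 0.05  0.84 -1.23  1.34  1.01  1.75 -0.87]
-1 0 78 [-0.83  0.62  0.87  1.62 -0.85  1.3  -2.62]
-1 0 90 [-0.83  0.61  0.87  1.61 -0.83  1.31 -2.63]
-1 0 170 [-0.78  0.53  0.87  1.54 -0.74  1.41 -2.69]
-1 0.35 78 [ 0.37  0.79 -1.18  1.53  0.75  1.33  2.48]
-1 0.35 90 [ 0.37  0.78 -1.18  1.52  0.73  1.34  2.49]
-1 0.35 170 [ 0.36  0.68 -1.18  1.44  0.63  1.44  2.55]
-1 0.7 78 [ 0.11  0.9  -1.19  1.45  1.06  1.63  2.24]
-1 0.7 90 [ 0.1   0.89 -1.19  1.44  1.05  1.64  2.24]
-1 0.7 170 [ 0.04  0.82 -1.18  1.34  0.98  1.73  2.28]
```

```bash
cat > lev.py <<'E'
from h import *
def swing(a0,a1,lift=11.5):
    p,o=lpose(a0,165,1); reach(list(p),list(o)); gripper_to(56)
    print("approach hit",mv(lpose(a0,78,1)[0],o,100,15))
    gripper_to(0); s=observe(); print("w",s["gripper_width"],s["grasp_force"],s["wrist_force"].round(1))
    mv(lpose(a0,78+lift,1)[0],o,40,40); print("lift",observe()["wrist_force"].round(1))
    n=6
    for a in np.linspace(a0,a1,n+1)[1:]:
        p,o=lpose(a,78+lift,1); h=mv(p,o,60,40); print(round(a,2),h,observe()["wrist_force"].round(1))
        if h: return False
    mv(lpose(a1,78.5,1)[0],o,40,40); print("down",observe()["wrist_force"].round(1))
    gripper_to(56); mv(lpose(a1,165,1)[0],o,120); return True
E
python3 - <<'E'
from lev import *
print(swing(0.0,.7)); i=cam("wrist"); save(i,"l1"); print(observe()["t"])
E
```

```text
approach hit False
w 29.010806021496588 29.9988781940192 [-3.8 -3.3  3. ]
lift [-3.3 -0.5 -3.8]
0.12 False [-5.1  1.1 -4. ]
0.23 False [-5.2 -1.2 -4.1]
0.35 False [-6.9 -1.1 -3.1]
0.47 False [-7.  -1.8 -4. ]
0.58 False [-7.9 -2.5 -3.4]
0.7 False [-8.5 -2.9 -2.8]
down [-10.7  -0.8   6. ]
True
13.5667
```

Run:
```python
from h import *
reach([520,200,230],[pi,0,.23]); i=cam("wrist"); save(i,"c3",(60,0,460,240),2)
print(proj(i,[PV+78*stick(.7),PV+108*stick(.7),PV+89*stick(.7)]).round(1)); print([(cen(c).round(1),cv2.contourArea(c)) for c in blobs(mask(i,(22,170,60),(32,255,255)),100)])
print([(cen(c).round(1),cv2.contourArea(c)) for c in blobs(mask(i,(0,0,0),(179,255,60)),80) if cen(c)[1]<230])
```

```text
[[204.2  55.7]
 [183.8  52.6]
 [197.2  54.6]]
[(array([207.2,  57.8]), 892.0)]
[(array([189.2,  58. ]), 161.5)]
```

View pics/c3.png

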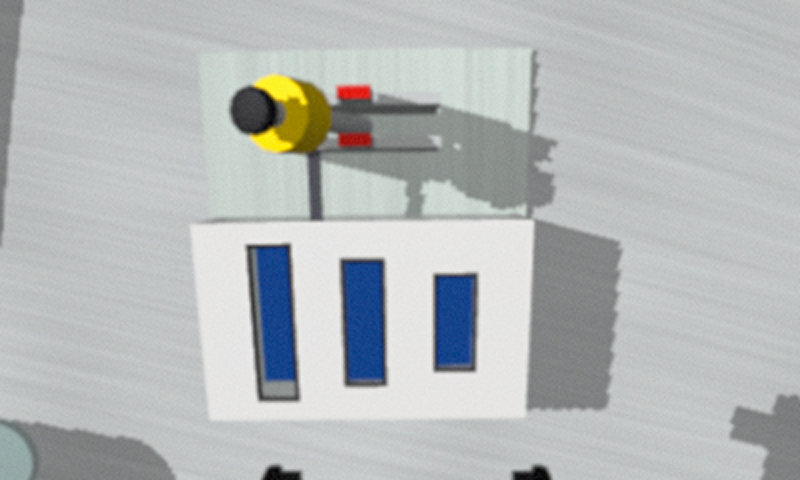

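The shutter is open: all three slots show the blue compartment floor, and the lever leans to +y with the collar down at (290,115). Next, a routine to pick and post one bar; it first runs on the long bar at (566,-106).

```bash
cat > bar.py <<'E'
from h import *
def rects(i,z=11):
    out=[]
    for c in blobs(cv2.morphologyEx(mask(i,(16,80,50),(27,255,255)),cv2.MORPH_OPEN,np.ones((3,3),np.uint8)),100):
        if cen(c)[1]>300: continue
        w=onz(i,c.reshape(-1,2),z)[:,:2].astype(np.float32); (p,(a,b),t)=cv2.minAreaRect(w)
        if a<b: a,b,t=b,a,t+90
        if b<22 and 28<a<85: out.append((np.array(p),a,b,np.deg2rad(t),cen(c),c))
    return out
def find(xy,h=180):
    """two wrist views of the bar nearest xy -> centre, length, angle, triangulated height"""
    V=[]
    for k,dy in enumerate((-25,25)):
        q=np.array([xy[0]-25,xy[1]+dy])
        if k==0: reach([*q,h],[pi,0,0])
        else: mv([*q,h],None,200)
        i=cam("wrist"); r=rects(i)
        if not r: print("none"); save(i,"none%d"%k); return None
        V.append((i,min(r,key=lambda b:np.hypot(*(b[0]-xy)))))
        if k==0: xy=V[0][1][0]
    (A,a),(B,b)=V; p,e=tri(A,a[4],B,b[4])
    c=(a[0]+b[0])/2; t=np.arctan2(np.sin(2*a[3])+np.sin(2*b[3]),np.cos(2*a[3])+np.cos(2*b[3]))/2
    print("bar",c.round(1),"L",round(a[1],1),round(b[1],1),"W",round(a[2],1),round(b[2],1),"ang",round(t,3),"tri",p.round(1),round(e,1),"dif",(a[0]-b[0]).round(1))
    return c,(a[1]+b[1])/2,t,p
def pick(c,t):
    y=t
    while y>SY+pi/2: y-=pi
    while y<SY-pi/2: y+=pi
    for yy in (y,y-pi,y+pi):
        if ik([*c,15],[pi,0,yy]) is not None: break
    reach([*c,110],[pi,0,yy]); gripper_to(40)
    hit=mv([*c,15],None,120,12); gripper_to(0); s=observe()
    print("pick yaw",round(yy,2),"hit",hit,"w",round(s["gripper_width"],1),"F",round(s["grasp_force"],1))
    mv([*c,150],None,200); return s["gripper_width"]
SLOT={"s":-45,"m":0,"l":45}
def post(k,dx=0,dy=0):
    p=S0+(SLOT[k]+dy)*sy+dx*sx
    for yy in (SY,SY-pi,SY+pi):
        if ik([p[0],p[1],80],[pi,0,yy]) is not None: break
    reach([p[0],p[1],130],[pi,0,yy]); s=observe(); print("held",round(s["gripper_width"],1))
    hit=mv([p[0],p[1],69],None,50,8); print("post hit",hit,observe()["position"].round(1))
    return hit
E
python3 - <<'E'
from bar import *
r=find((566,-106))
if r and 9-8<r[3][2]<20: print(pick(r[0],r[2])); i=cam("wrist"); save(i,"p1")
print(observe()["t"])
E
```

```text
bar [ 566.6 -106.9] L 69.7 70.1 W 13.0 12.4 ang 1.026 tri [ 566.3 -106.2    7.1] 0.0 dif [ 0.1 -0.4]
pick yaw 1.03 hit False w 11.5 F 30.0
11.515721312863784
20.3417
```

View pics/p1.png

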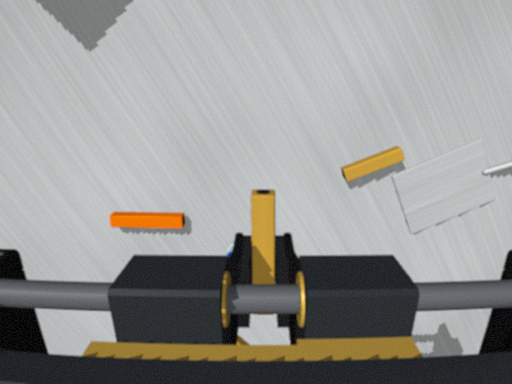

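The long bar (top end at (262,192)) is held straight and centred between the fingers. I'll post it and check.

Run:
```python
from bar import *
h=post("l")
if not h:
    gripper_to(30); wait(.3); p=observe()["position"]; mv([p[0],p[1],150],None,150)
    reach([520,200,230],[pi,0,.23])
i=cam("wrist"); save(i,"p2",(60,0,460,240),2); print(observe()["t"])
```

```text
held 11.2
post hit False [519.4 268.7  69.4]
25.325
```

View pics/p2.png

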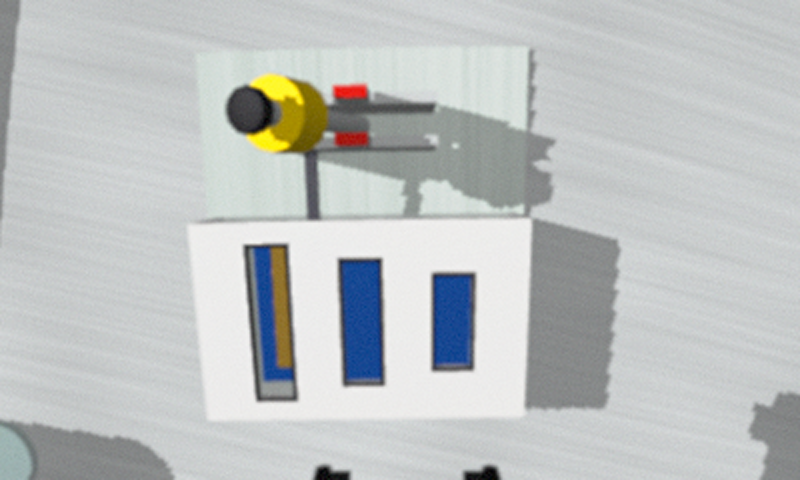

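The bar lies on the compartment floor under the long slot (crop (283,305)). The remaining four follow in one loop, which stops on any anomaly.

```bash
cat > loop.py <<'E'
from bar import *
def one(xy):
    r=find(xy)
    if r is None or not -1<r[3][2]<16 or np.hypot(*(r[0]-xy))>60: print("stop find"); return False
    c,L,t,_=r; k=min("sml",key=lambda k:abs(L-{"s":40,"m":55,"l":70}[k]))
    if abs(L-{"s":40,"m":55,"l":70}[k])>5: print("odd length"); return False
    if not 9<pick(c,t)<14: print("no bar held"); return False
    if post(k): return False
    gripper_to(30); wait(.2); p=observe()["position"]; mv([p[0],p[1],140],None,200); print(k,"posted",round(observe()["t"],1),"\n"); return True
E
python3 - <<'E'
from loop import *
for xy in [(660,-139),(538,-221),(442,-225),(444,-343)]:
    if not one(np.array(xy)): break
E
```

```text
bar [ 660.2 -140.7] L 55.0 55.0 W 12.0 12.7 ang -0.161 tri [ 660.4 -140.9    7.4] 0.1 dif [-0.  -0.6]
pick yaw -0.16 hit False w 11.6 F 30.0
held 11.9
post hit False [529.7 224.8  69.4]
m posted 34.7 

bar [ 538.  -222.1] L 40.0 39.6 W 12.5 13.2 ang -1.095 tri [ 537.6 -222.6    7.7] 0.0 dif [-0.  -0.6]
pick yaw -1.1 hit False w 11.6 F 30.0
held 11.8
post hit False [540.1 181.   69.4]
s posted 45.1 

bar [ 442.1 -226.8] L 69.7 69.6 W 12.6 13.0 ang -1.355 tri [ 441.7 -227.1    8.6] 0.1 dif [-0.1 -0.2]
pick yaw 1.79 hit False w 11.8 F 30.0
held 11.3
post hit False [519.4 268.7  69.4]
l posted 56.6 

bar [ 444.1 -344.7] L 55.2 54.7 W 12.4 13.3 ang -0.686 tri [ 443.8 -345.2    6.3] 0.0 dif [-0.1 -0.5]
pick yaw -0.69 hit False w 11.7 F 30.0
held 11.9
post hit False [529.7 224.8  69.3]
m posted 67.8
```

Now I'll check the sorter and the whole table for leftovers.

Run:
```python
from h import *
reach([520,200,230],[pi,0,.23]); i=cam("wrist"); t=cam("top")
a=cv2.resize(i["color"][0:240,60:460],(500,300),interpolation=cv2.INTER_CUBIC); b=cv2.resize(t["color"][120:300,220:420],(300,270),interpolation=cv2.INTER_CUBIC)
b=cv2.copyMakeBorder(b,0,30,0,0,cv2.BORDER_CONSTANT); cv2.imwrite("pics/chk.png",np.hstack([a,b])[:,:,::-1])
print([(cen(c).round(),cv2.contourArea(c),onz(t,cen(c),8)[0].round()) for c in blobs(mask(t,(14,80,60),(30,255,255)),8)])
```

```text
[(array([510., 302.]), 10.0, array([ 272., -702.,    8.])), (array([190., 196.]), 9.0, array([554., 186.,   8.])), (array([485., 177.]), 61.5, array([ 619., -656.,    8.])), (array([471., 179.]), 120.0, array([ 613., -615.,    8.])), (array([434., 133.]), 45.5, array([ 748., -515.,    8.])), (array([331.,  88.]), 212.0, array([ 879., -220.,    8.]))]
```

View pics/chk.png

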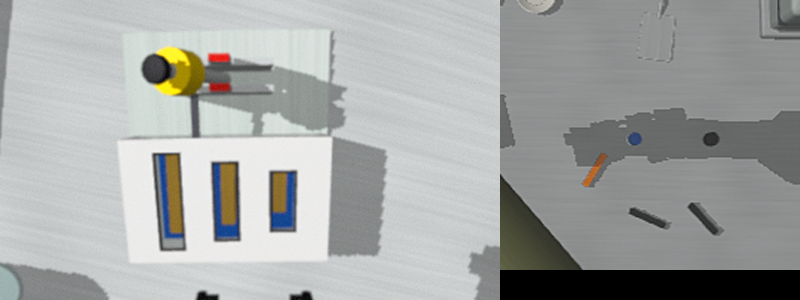

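All bars lie below the slots, and only the orange and black look-alikes, the vial and the stopper remain on the table. Closing the shutter.

Run:
```python
from lev import *
print(swing(.7,0.0)); reach([520,200,230],[pi,0,.23]); i=cam("wrist"); save(i,"end",(60,0,460,240),2); print(observe()["t"])
print(proj(i,[PV+78*stick(0),PV+108*stick(0)]).round(1),[(cen(c).round(1)) for c in blobs(mask(i,(22,170,60),(32,255,255)),100)])
```

```text
approach hit False
w 29.014020784664975 29.988243179395795 [-5.6 -1.5  3. ]
lift [-4.9 -1.8 -3. ]
0.58 False [-5.  -1.9 -4.1]
0.47 False [-4.9 -2.5 -3.8]
0.35 False [-4.8 -2.2 -3.7]
0.23 False [-4.6 -1.1 -4.2]
0.12 False [-4.7 -1.7 -4.8]
0.0 False [-3.9 -1.  -4.3]
down [-7.9 -4.9  2.9]
True
77.6667
[[269.5  55.2]
 [284.2  51.8]] [array([262.1,  57.3])]
```

View pics/end.png

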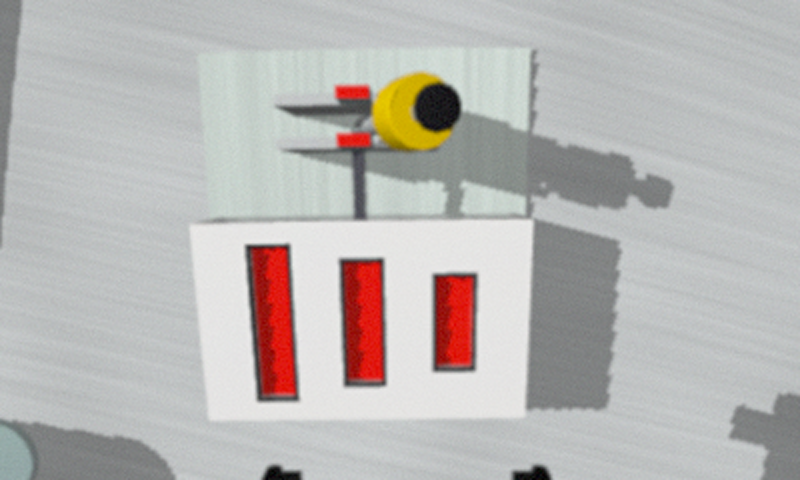

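The slots are fully red, so the shutter is shut. The lever leans to -y again, with the cap (437,107) about 1 px from its starting offset and the collar down. Handing in.

```bash
python3 -c "
from station import *
print(job_done())"
```

```text
the job is handed in; nothing more can be done
None
```

I posted all five brass bars (two long, two middle, one short), each into the compartment for its length, shut the shutter again with the collar down, and handed the job in at about 78 s; the judge's result was not shown.

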